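Pack the inlay kit board

TASK

Pack the wooden kit board for the next inlay job: the cork sanding block into the rectangular well, the glue bottle standing in the larger round well, the small ink pot in the smaller round well and the smaller steel weight in the square well, each upright and sitting flat on the bottom of its well. Leave the longer, narrower cork block, the squat jar and the larger steel weight where they stand.

Things in the scene. Friction and masses are not known exactly. Their poses are not given: they have to be found in the camera images.
- kit_board: Fixed brown board 190 (x) x 150 (y) x 14 mm, any yaw, four felt-lined wells 8 mm deep (floors 6 mm above the table). Origin: centre of the underside, z up. Well centres (x, y) in its frame, mm: rectangle 104 (x) by 74 at (-33, 28); larger round, diameter 60, at (57, 29); smaller round, diameter 50, at (-46, -41); square 54 x 54, sides along x and y, at (48, -41).
- sanding_block: Cork sanding block with abrasive paper on its underside, 56 mm (x) by 86 mm (y) by 27 mm high, about 50 g; the shorter and broader of the two brown blocks. Origin at the centre of its underside, z up; it stands loose on the table at the start.
- glue_bottle: White glue bottle with a red nozzle, round body 41 mm in diameter up to 96 mm high, 132 mm high with the nozzle, about 130 g, closed. Origin at the centre of its underside, z up; it stands loose on the table at the start. Obstacles on the way: black panel stacks 117 mm high; chest 217 mm high, back right (x over 0.64, y under -0.09 m).
- ink_pot: Small white ink pot with a black rim, 36 mm in diameter, 34 mm high, about 35 g, empty; the narrower and slightly taller of the two pots. Origin at the centre of its underside, z up; it stands loose on the table at the start.
- small_weight: Smaller steel press weight: square base 38 x 38 x 24 mm (sides along x and y) with a round knob on top, 20 mm in diameter from 30 to 48 mm high, on a 14 mm neck; about 250 g. Origin at the centre of its underside, z up; it stands loose on the table at the start.
- cork_block: Look-alike to leave: plain cork block, 42 mm (x) by 94 mm (y) by 27 mm high, longer and narrower than the sanding block. Origin at the centre of its underside, z up; it stands loose on the table at the start.
- squat_jar: Look-alike to leave: squat closed white jar with a broad black collar, 58 mm in diameter, 30 mm high, wider than the ink pot. Origin at the centre of its underside, z up; it stands loose on the table at the start.
- large_weight: Look-alike to leave: larger steel press weight, square base 58 x 58 x 24 mm (sides along x and y) with the same round knob, 48 mm high, about 500 g. Origin at the centre of its underside, z up; it stands loose on the table at the start.

How it is judged (in metres and radians):
At the end, for the whole second after the job is handed in: Each kit item upright (0.12 rad), at rest on the floor of its own well: origin under 10 mm above the board's underside, within 12.5 mm of the well centre in the board's x and y. Cork block, squat jar and large weight upright, at rest, within 25 mm of their start (x of sanding_block in the frame of kit_board between -0.0455 and -0.0205 m and y of sanding_block in the frame of kit_board between 0.0155 and 0.0405 m and z of each of sanding_block, glue_bottle, ink_pot, small_weight in the frame of kit_board below 0.01 m and angle between each of sanding_block, glue_bottle, ink_pot, small_weight, cork_block, squat_jar, large_weight's own z axis and vertical below 0.12 rad and linear speed of each of sanding_block, glue_bottle, ink_pot, small_weight, cork_block, squat_jar, large_weight below 0.02 m/s and x of glue_bottle in the frame of kit_board between 0.0445 and 0.0695 m and y of glue_bottle in the frame of kit_board between 0.0165 and 0.0415 m and x of ink_pot in the frame of kit_board between -0.0585 and -0.0335 m and y of ink_pot in the frame of kit_board between -0.0535 and -0.0285 m and x of small_weight in the frame of kit_board between 0.0355 and 0.0605 m and y of small_weight in the frame of kit_board between -0.0535 and -0.0285 m and distance of each of cork_block, squat_jar, large_weight from where it was at the start of the episode below 0.025 m); the robot touches nothing.
It also fails if it takes over 120 s, if anything falls off the work surface, if the arm or the gripper's body presses on something with over 40 N, if the wrist force passes 120 N, or if a joint passes its speed limit or range.

ROBOT

A 6-joint arm with a two-finger parallel gripper is mounted at the origin on the work surface; the furniture and walls round the work are solid. World frame = base frame: x ahead of the robot, y to its left, z up, the work surface at z = 0. Lengths are in m, angles in degrees, forces in N, time in s.
With the tool pointing down it reaches from about 0.275 to 0.825 m from the base axis. Payload 4.9 kg.
Tool frame: the origin (TCP) lies at the very end of the fingers, on their centre line; the grasp point (between the pads) lies 19 mm behind it; z points along the fingers, y is the line along which they close (so a half turn about z gives the same grasp; the last joint's range is limited). The gripper opens to 85 mm and grips with 20 to 120 N. Pads are 22 mm wide; open, the fingers measure 114 mm over their backs; the gripper's body (76 mm by 85 mm) begins 54 mm behind the grasp point. The pads swing forward as they close: fully open they stand 13 mm farther back than shut.
Start: joints at [-79.366, 18.69, -11.035, 60.275, 0, 82.311], TCP at [0.173, -0.522, 0.231] pointing down, gripper open.
Joint ranges: [-152.03, 152.03], [-55.5, 102.48], [-74.3, 77.21], [-110.64, 120.58], [-84.22, 78.4], [-180, 180]. Speed limits (degrees/s): [147.25, 147.25, 180, 180, 180, 180].

INTERFACE

Orientations are given as [roll, pitch, yaw] about the fixed x, y, z axes, in that order (R = Rz(yaw) Ry(pitch) Rx(roll)).
In Python, from bench import * gives the robot as it stands. The module is installed in compiled form; this text tells all that it offers.
- The arm moves only by the tool move_arm, never from a script. Its argument "rows" is a list of rows, each a list of 3 entries, a list of its own where there are three numbers: the shift along the tool's x, y, z in m, then the turn, a rotation vector about the tool's x, y, z in rad, then the closure, from -1 (fully open) to 1 (shut). In form: [[[dx, dy, dz], [ax, ay, az], grip], ...]. A call has 1 to 20 rows; each row shifts and turns the commanded pose from where the row before left it, along the tool's axes as they then stand; what a row does not reach is not made up. A row lasts 1/12 s, in which the tool goes at most 41.7 mm and 7.16 degrees, less where a joint would pass 70% of its speed; a pose out of reach is approached as far as the arm can. A call with a gripper value outside its range is refused whole. The fingers move at their own pace and stop on an object; "squeeze" is the grip in N (left out, the last holds). Time passes only in rows, so rows that do not move let the fingers close. It gives the time, the measured TCP pose, the force, the opening and the grip force at its end, in the units of the state.
- get_state(): the state, without advancing time (a new reading comes with each control period).
- read_camera(name): name is "side" or "top" or "wrist"; returns a dict with "pixels" (384x512x3 uint8, red, green, blue), "fx", "fy", "cx", "cy" (pixels), "T" (4x4, takes a point from camera to world coordinates); the wrist camera has in their place "tool_from_camera" (4x4, takes a point from camera to tool coordinates, whose origin is the TCP and whose axes are the flange's). Camera axes: x right, y up, looking along -z (the intrinsics and any distortion apply to the point x, -y, -z); pixel columns grow to the right and rows downward; lengths in m; the calibration is good to about 2 mm. A picture is of the moment at which its call begins: read the wrist's pose just before it. There is no depth.
- finish_job(): hands the job in; it is judged then, once.
The state is a dict: "t": time; "qpos": joint angles; "joint_velocities": joint speeds; "joint_efforts": joint torques, N m; "tcp_pos": TCP position; "orientation": TCP orientation; "wrist_force": force on the tool from outside, world axes, zero at the start; "moment": the same for the moment, N m; "width": finger opening in m; "grip_force": force on a finger pad.
Only numpy, scipy, OpenCV 4.12 (cv2) and the standard library are available. Lean on these libraries where they do the work, as an engineer would, in place of code of your own. Each camera call takes 0.05 s, during which the arm holds its last target. There are 200 camera calls.

## Working session

There is one attempt and no reset: what is moved stays moved. The work goes in short steps, Python scripts to look and compute and a tool call to move; the robot and the scene stay as the last step left them, time stands still between calls to the robot, and variables do not carry over. Pictures are saved under pics/ and viewed, at most 14 in all, crops included, and the job is handed in when it is done.

Besides the shell and the picture viewer there is one more tool, called by a JSON object that holds its "op" and its "data". move_arm: Moves the arm, as the interface text tells. Its arguments: {"type":"object","properties":{"rows":{"type":"array","items":{"type":"array"}},"squeeze":{"type":"number"}},"required":["rows"]}

```bash
mkdir -p pics; cat > h.py <<'E'
from bench import *
import numpy as np, cv2
E
python3 - <<'E'
from h import *
s=get_state();print(s)
for n in("top","side"):
    c=read_camera(n);cv2.imwrite(f"pics/{n}0.png",c["pixels"][:,:,::-1]);print(n,{k:(np.round(v,4).tolist()) for k,v in c.items() if k!="pixels"})
c=read_camera("wrist");print({k:(np.round(v,4).tolist()) for k,v in c.items() if k!="pixels"})
E
```

```text
{'t': 0.0, 'qpos': array([-7.93650985e+01,  1.87315431e+01, -1.10911247e+01,  6.02767452e+01,
        6.02502348e-04,  8.23109807e+01]), 'joint_velocities': array([ 0.06484103, -0.04500831,  0.01391366, -0.13082321,  0.03631519,
       -0.02479651]), 'joint_efforts': array([ 5.27165503e-04, -4.43400693e+01,  2.62439847e+01,  1.54471700e-02,
       -1.52743746e-04, -8.03196997e-06]), 'tcp_pos': array([ 0.17281904, -0.52152435,  0.23051374]), 'orientation': array([-1.79901562e+02, -1.38981547e-02,  1.83239084e+01]), 'wrist_force': array([-0.6639671 , -0.21410619,  0.4547738 ]), 'moment': array([-0.00600856,  0.0416696 ,  0.06139347]), 'grip_force': 0.0, 'width': 0.08544754915328777}
top {'fx': 465.5476, 'fy': 465.5476, 'cx': 258.0291, 'cy': 192.997, 'T': [[0.0128, 0.9982, -0.0594, 0.4476], [-0.9995, 0.011, -0.0306, -0.0563], [-0.0299, 0.0597, 0.9978, 1.2738], [0.0, 0.0, 0.0, 1.0]]}
side {'fx': 475.2119, 'fy': 475.2119, 'cx': 255.5101, 'cy': 194.8795, 'T': [[0.9717, 0.1007, -0.2135, 0.2936], [-0.2356, 0.3572, -0.9038, -1.144], [-0.0148, 0.9286, 0.3709, 0.5028], [0.0, 0.0, 0.0, 1.0]]}
{'fx': 274.8593, 'fy': 274.8593, 'cx': 255.9951, 'cy': 187.2421, 'tool_from_camera': [[0.0008, 0.9556, 0.2945, 0.0762], [1.0, -0.0011, 0.0008, 0.0], [0.0011, 0.2945, -0.9556, -0.1418], [0.0, 0.0, 0.0, 1.0]]}
```

View pics/top0.png

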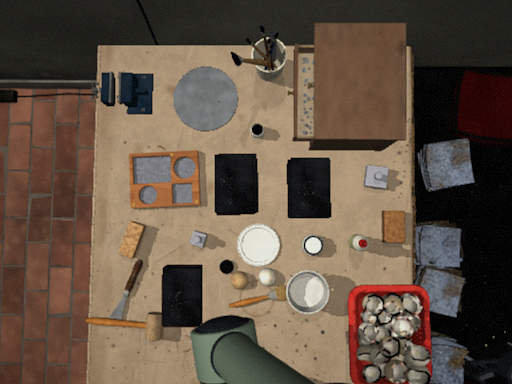

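View pics/side0.png

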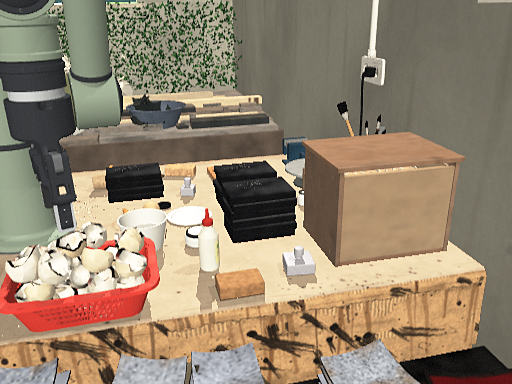

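The top view shows the board at (165,180), blocks at (131,240) and (393,226), weights at (199,239) and (377,177), the bottle at (360,242) and the jar at (313,245). The ink pot is probably at (257,130) or (226,267). I'll enlarge these to check.

```bash
cat >> h.py <<'E'
def ray(c,uv,T=None):
    T=c["T"] if T is None else T
    d=np.array([(uv[0]-c["cx"])/c["fx"],-(uv[1]-c["cy"])/c["fy"],-1.])
    return T[:3,3],T[:3,:3]@d
def onz(c,uv,z,T=None):
    o,d=ray(c,uv,T);return o+d*(z-o[2])/d[2]
def proj(c,p,T=None):
    T=c["T"] if T is None else T
    q=T[:3,:3].T@(np.asarray(p)-T[:3,3]);return np.array([c["cx"]+c["fx"]*q[0]/-q[2],c["cy"]-c["fy"]*q[1]/-q[2]])
E
python3 - <<'E'
from h import *
c=read_camera("top");im=c["pixels"][:,:,::-1]
cr=lambda x,y,w,h,s=4:cv2.resize(im[y:y+h,x:x+w],None,fx=s,fy=s,interpolation=cv2.INTER_CUBIC)
a=np.hstack([cr(112,140,100,75),cr(180,215,100,75)]);b=np.hstack([cr(320,155,100,75+25)[:300],cr(225,95,100,75)])
cv2.imwrite("pics/crops.png",np.vstack([a,cr(320,155,100,75) if 0 else b]))
# board mask
hsv=cv2.cvtColor(c["pixels"],cv2.COLOR_RGB2HSV)
for n,p in dict(board=(165,155),cork1=(131,240),cork2=(393,226),table=(300,280),steel=(199,239),steelL=(372,183),felt=(150,168),bottle=(355,240)).items(): print(n,hsv[p[1],p[0]])
for n,p,z in [("pot?",(257,130),.034),("?",(226,267),.034),("sw",(199,239),.024),("lw",(377,177),.024),("gb",(360,242),.1),("jar",(313,245),.03),("c1",(131,240),.027),("c2",(393,226),.027),("board",(165,180),.014)]: print(n,onz(c,p,z).round(3))
E
```

```text
board [ 12 154  98]
cork1 [ 16 125 212]
cork2 [ 14 157 149]
table [ 23  26 170]
steel [140   5 147]
steelL [140   5 167]
felt [120  11 134]
bottle [ 23  32 207]
pot? [ 0.691 -0.013  0.034]
? [0.324 0.064 0.034]
sw [0.397 0.139 0.024]
lw [ 0.568 -0.336  0.024]
gb [ 0.398 -0.276  0.1  ]
jar [ 0.385 -0.166  0.03 ]
c1 [0.391 0.322 0.027]
c2 [ 0.438 -0.377  0.027]
board [0.555 0.237 0.014]
```

View pics/crops.png

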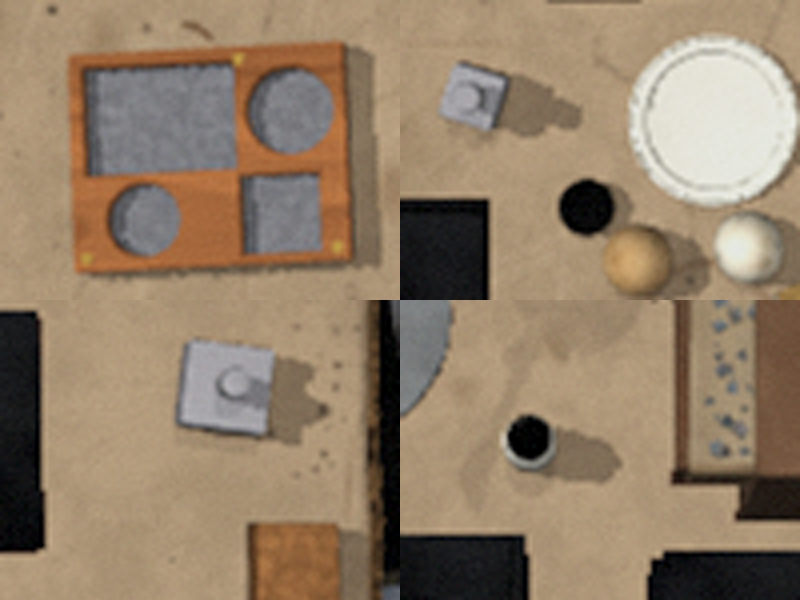

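The crop shows the board axis-aligned to within a few degrees, with its rectangle at upper left, so board +x points to image right. The ink pot is at (257,130), white with a black rim. The thing at (226,267) is only a black lid or disc. Next I measure with masks.

```bash
python3 - <<'E'
from h import *
c=read_camera("top");px=c["pixels"];hsv=cv2.cvtColor(px,cv2.COLOR_RGB2HSV)
def blob(mask,p,name,z,hull=True):
    m=mask.astype(np.uint8);n,l,st,_=cv2.connectedComponentsWithStats(m)
    k=l[p[1],p[0]]
    if k==0: print(name,"miss");return
    ys,xs=np.nonzero(l==k)
    P=np.array([onz(c,(x,y),z)[:2] for x,y in zip(xs,ys)],np.float32)
    r=cv2.minAreaRect(P*1000);print(name,len(xs),"bbox",xs.min(),xs.max(),ys.min(),ys.max(),"rect c",np.round(r[0],1),"size",np.round(r[1],1),"ang",round(r[2],1),"mean",(P.mean(0)*1000).round(1))
H,S,V=[hsv[...,i].astype(int) for i in range(3)]
brown=(H<19)&(S>105)&(V>60)
blob(brown,(165,155),"board",.014)
blob(brown,(131,240),"c1",.027)
blob(brown,(393,226),"c2",.027)
grey=(S<22)&(V>90)
for p,n,z in[((199,239),"sw",.024),((372,183),"lw",.024),((150,168),"rect",.006),((186,168),"round",.006),((149,195),"smallround",.006),((183,194),"sq",.006)]: blob(grey,p,n,z)
dark=V<40
for p,n,z in[((257,130),"pot top",.034),((250,180),"st1",.117),((310,190),"st2",.117),((180,300),"st3",.117)]: blob(dark,p,n,z)
white=(S<45)&(V>150)
blob(white,(355,240),"bottle",.096)
red=((H<8)|(H>170))&(S>120)
ys,xs=np.nonzero(red[225:255,345:375]);uv=(xs.mean()+345,ys.mean()+225);print("red",uv,onz(c,uv,.12))
cs=read_camera("side");hs=cv2.cvtColor(cs["pixels"],cv2.COLOR_RGB2HSV)
for p in [(.398,-.276,.06),(.398,-.276,0),(.398,-.276,.132)]:print(proj(cs,p))
E
```

```text
board 1865 bbox 129 200 150 208 rect c [558.5 240.3] size [152.5 193. ] ang 3.5 mean [551.6 237.3]
c1 596 bbox 119 145 221 258 rect c [392.6 320.2] size [46.8 95.3] ang 70.8 mean [392.7 320.4]
c2 724 bbox 382 405 211 242 rect c [ 436.9 -377.9] size [82.  60.5] ang 0.7 mean [ 437.4 -377.6]
sw 187 bbox 190 206 231 246 rect c [397.5 142.2] size [35.9 37.2] ang 72.5 mean [397.7 142.3]
lw 470 bbox 364 388 165 188 rect c [ 570.2 -332.9] size [59.5 57.2] ang 82.9 mean [ 569.8 -332.7]
rect 869 bbox 134 170 156 183 rect c [585.5 276. ] size [70.9 98. ] ang 3.8 mean [585.  275.2]
round 298 bbox 175 194 158 177 rect c [591.8 185.2] size [51.2 52.5] ang 45.9 mean [591.2 185.1]
smallround 193 bbox 141 156 187 202 rect c [515.6 283.7] size [41.3 41.7] ang 0.7 mean [515.1 284.2]
sq 309 bbox 174 191 184 202 rect c [520.9 189.8] size [49.8 46.9] ang 1.2 mean [521.2 190.1]
pot top 80 bbox 252 261 124 134 rect c [693.6 -12.5] size [25.4 25.4] ang 63.6 mean [693.5 -12.6]
st1 2552 bbox 215 257 154 214 rect c [538.8  34.5] size [150.7 105.2] ang 1.0 mean [538.7  35. ]
st2 2535 bbox 287 330 158 217 rect c [ 531.9 -145.9] size [147.1 106.1] ang 0.7 mean [ 531.5 -146.1]
st3 3012 bbox 161 250 265 332 rect c [254.8 105.5] size [163.4 219.8] ang 0.9 mean [247.9 145.2]
bottle 77 bbox 352 361 236 249 rect c [ 397.9 -267.4] size [19.8 33.3] ang 79.7 mean [ 398.1 -267.5]
red (np.float64(362.55555555555554), np.float64(243.03703703703704)) [ 0.39618532 -0.27888982  0.12      ]
[208.24720496 239.20143882]
[209.72966471 264.86284547]
[206.37603099 206.81138156]
```

The sizes settle which block is which: c2 (82x60) is the sanding block and c1 (47x95) is the look-alike. The board centre is (0.5585, 0.240) with yaw -86.5, and all four wells measure within 1 mm of the predicted positions. I'll take the sanding block first.

{"op": "move_arm", "data": {"rows": [[[0,0,0],[0,0,0.1065],-1],[[0,0,0],[0,0,0.1065],-1],[[0,0,0],[0,0,0.1065],-1],[[0.0264,-0.01425,0],[0,0,0],-1],[[0.0264,-0.01425,0],[0,0,0],-1],[[0.0264,-0.01425,0],[0,0,0],-1],[[0.0264,-0.01425,0],[0,0,0],-1],[[0.0264,-0.01425,0],[0,0,0],-1],[[0.0264,-0.01425,0],[0,0,0],-1],[[0.0264,-0.01425,0],[0,0,0],-1],[[0.0264,-0.01425,0],[0,0,0],-1],[[0.0264,-0.01425,0],[0,0,0],-1],[[0.0264,-0.01425,0],[0,0,0],-1],[[0,0,0.03],[0,0,0],-1],[[0,0,0.03],[0,0,0],-1],[[0,0,0.03],[0,0,0],-1],[[0,0,0.03],[0,0,0],-1],[[0,0,0],[0,0,0],-1]], "squeeze": 40}}

```text
t: 1.8
tcp_pos: [0.434, -0.3761, 0.1056]
orientation: [-179.6, 0.4, 0.0]
wrist_force: [-0.9, 0.7, -0.2]
width: 0.0851
grip_force: 0.0
```

```bash
cat >> h.py <<'E'
from scipy.spatial.transform import Rotation as Rt
def pose(s=None):
    s=s or get_state();T=np.eye(4);T[:3,:3]=Rt.from_euler("xyz",s["orientation"],degrees=True).as_matrix();T[:3,3]=s["tcp_pos"];return T
def wrist():
    T=pose();c=read_camera("wrist");c["T"]=T@c["tool_from_camera"];return c
def st(*tgt):
    s=get_state();print("t",round(s["t"],2),"tcp",s["tcp_pos"].round(4),"rpy",s["orientation"].round(2),"w",round(s["width"],4),"grip",round(s["grip_force"],1),"F",s["wrist_force"].round(1),"q6",s["qpos"][5].round(1))
    for t in tgt: # x,y,z
        print("to",t,"tool shift",(pose(s)[:3,:3].T@(np.array(t)-s["tcp_pos"])).round(4))
E
python3 - <<'E'
from h import *
st((.437,-.379,.006))
c=wrist();cv2.imwrite("pics/w1.png",c["pixels"][:,:,::-1])
hsv=cv2.cvtColor(c["pixels"],cv2.COLOR_RGB2HSV);m=((hsv[...,0]<19)&(hsv[...,1]>105)&(hsv[...,2]>50)).astype(np.uint8)
u=proj(c,(.437,-.379,.027));print(u)
n,l,_,_=cv2.connectedComponentsWithStats(m);k=l[int(u[1]),int(u[0])]
P=np.array([onz(c,(x,y),.027)[:2]*1000 for y,x in np.argwhere(l==k)],np.float32);print(k,cv2.minAreaRect(P))
E
```

```text
t 1.8 tcp [ 0.434  -0.3761  0.1056] rpy [-1.7957e+02  3.9000e-01  3.0000e-02] w 0.0851 grip 0.0 F [-0.9  0.7 -0.2] q6 131.7
to (0.437, -0.379, 0.006) tool shift [0.0037 0.0036 0.0995]
[260.66743113 192.48308448]
13 ((443.36688232421875, -381.7666320800781), (85.00177764892578, 53.133758544921875), 0.9354146718978882)
```

View pics/w1.png

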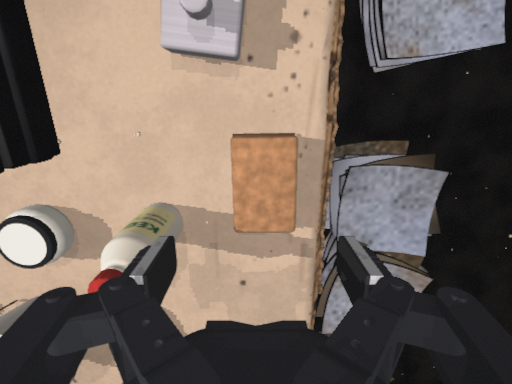

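The wrist view shows the block at (265,183), centred between the fingers to within a few mm, with the bottle and large weight clear. I'll descend and grip.

{"op": "move_arm", "data": {"rows": [[[0.007,0.005,0.02],[0,0,0],-1],[[0,0,0.03],[0,0,0],-1],[[0,0,0.03],[0,0,0],-1],[[0,0,0.019],[0,0,0],-1],[[0,0,0],[0,0,0],-1],[[0,0,0],[0,0,0],1],[[0,0,0],[0,0,0],1],[[0,0,0],[0,0,0],1],[[0,0,0],[0,0,0],1],[[0,0,0],[0,0,0],1],[[0,0,0],[0,0,0],1],[[0,0,0],[0,0,0],1],[[0,0,0],[0,0,0],1]], "squeeze": 30}}

```text
t: 2.93
tcp_pos: [0.4454, -0.3861, 0.0151]
orientation: [179.8, -0.2, 0.0]
wrist_force: [-0.5, 1.3, 6.5]
width: 0.0541
grip_force: 31.9
```

{"op": "move_arm", "data": {"rows": [[[0,0,-0.02],[0,0,0],1],[[0,0,-0.02],[0,0,-0.1],1],[[0,0,-0.012],[0,0,-0.118],1],[[0,0,-0.012],[0,0,-0.118],1],[[0,0,-0.012],[0,0,-0.118],1],[[0,0,-0.012],[0,0,-0.118],1],[[0,0,-0.012],[0,0,-0.118],1],[[0,0,-0.012],[0,0,-0.118],1],[[0,0,-0.012],[0,0,-0.118],1],[[0,0,-0.012],[0,0,-0.118],1],[[0,0,-0.012],[0,0,-0.118],1],[[0,0,-0.012],[0,0,-0.118],1],[[0,0,-0.012],[0,0,-0.118],1],[[0,0,-0.012],[0,0,-0.118],1],[[0,0,-0.012],[0,0,-0.116],1],[[0,0,0],[0,0,0],1],[[0,0,0],[0,0,0],1]]}}

```text
t: 4.35
tcp_pos: [0.4444, -0.3851, 0.2098]
orientation: [179.9, 0.1, 93.4]
wrist_force: [0.4, 0.4, -1.3]
width: 0.0541
grip_force: 32.4
```

```bash
python3 - <<'E'
from h import *
st((.5845,.275,.21))
c=wrist();cv2.imwrite("pics/w2.png",c["pixels"][:,:,::-1])
E
```

```text
t 4.35 tcp [ 0.4444 -0.3851  0.2098] rpy [1.7989e+02 1.4000e-01 9.3360e+01] w 0.0541 grip 32.4 F [ 0.4  0.4 -1.3] q6 38.5
to (0.5845, 0.275, 0.21) tool shift [ 0.6508  0.1785 -0.0014]
```

View pics/w2.png

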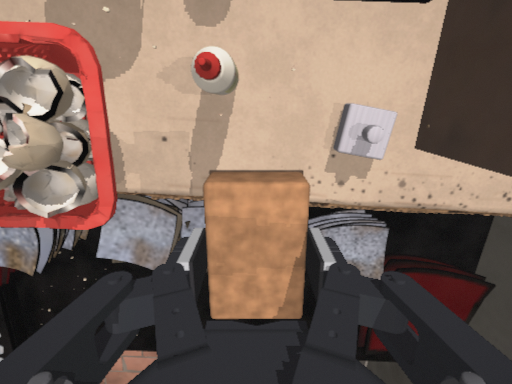

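```bash
python3 - <<'E'
from h import *
c=read_camera("wrist");T=c["tool_from_camera"]
for uv in [(206,184),(307,184),(303,318),(209,318)]: print(onz(c,uv,-.012,T).round(4))
E
```

```text
[ 0.0371 -0.0235 -0.012 ]
[ 0.0372  0.0262 -0.012 ]
[-0.0435  0.0283 -0.012 ]
[-0.0436 -0.026  -0.012 ]
```

The block is held square, about 3.5 mm behind the tool centre along tool x. I'll carry it to the rectangular well.

{"op": "move_arm", "data": {"rows": [[[0.03635,0.0099,0],[0,0,0],1],[[0.03635,0.0099,0],[0,0,0],1],[[0.03635,0.0099,0],[0,0,0],1],[[0.03635,0.0099,0],[0,0,0],1],[[0.03635,0.0099,0],[0,0,0],1],[[0.03635,0.0099,0],[0,0,0],1],[[0.03635,0.0099,0],[0,0,0],1],[[0.03635,0.0099,0],[0,0,0],1],[[0.03635,0.0099,0],[0,0,0],1],[[0.03635,0.0099,0],[0,0,0],1],[[0.03635,0.0099,0],[0,0,0],1],[[0.03635,0.0099,0],[0,0,0],1],[[0.03635,0.0099,0],[0,0,0],1],[[0.03635,0.0099,0],[0,0,0],1],[[0.03635,0.0099,0],[0,0,0],1],[[0.03635,0.0099,0],[0,0,0],1],[[0.03635,0.0099,0],[0,0,0],1],[[0.03635,0.0099,0],[0,0,0],1],[[0,0,0],[0,0,0],1],[[0,0,0],[0,0,0],1]]}}

```text
t: 6.12
tcp_pos: [0.5807, 0.2813, 0.2066]
orientation: [-179.9, 0.0, 93.6]
wrist_force: [-0.9, -0.5, -0.7]
width: 0.054
grip_force: 32.4
```

```bash
python3 - <<'E'
from h import *
st((.5845,.275+.0035,.024))
E
```

```text
t 6.12 tcp [0.5807 0.2813 0.2066] rpy [-1.7989e+02  4.0000e-02  9.3640e+01] w 0.054 grip 32.4 F [-0.9 -0.5 -0.7] q6 105.7
to (0.5845, 0.2785, 0.024) tool shift [-0.0029  0.0039  0.1826]
```

{"op": "move_arm", "data": {"rows": [[[-0.0029,0.0039,0.03],[0,0,0],1],[[0,0,0.035],[0,0,0],1],[[0,0,0.035],[0,0,0],1],[[0,0,0.03],[0,0,0],1],[[0,0,0.025],[0,0,0],1],[[0,0,0.012],[0,0,0],1],[[0,0,0.008],[0,0,0],1],[[0,0,0.004],[0,0,0],1],[[0,0,0],[0,0,0],1]]}}

```text
t: 6.87
tcp_pos: [0.5859, 0.2764, 0.0295]
orientation: [180.0, 0.0, 93.5]
wrist_force: [0.4, 1.0, -0.3]
width: 0.0539
grip_force: 32.4
```

```bash
python3 - <<'E'
from h import *
st((.5845,.275+.0035,.021))
E
```

```text
t 6.87 tcp [0.5859 0.2764 0.0295] rpy [179.99   0.    93.47] w 0.0539 grip 32.4 F [ 0.4  1.  -0.3] q6 105.3
to (0.5845, 0.2785, 0.021) tool shift [ 0.0022 -0.0013  0.0085]
```

{"op": "move_arm", "data": {"rows": [[[0.001,-0.0005,0.004],[0,0,0],1],[[0,0,0.003],[0,0,0],1],[[0,0,0.001],[0,0,0],1],[[0,0,0],[0,0,0],1]]}}

```text
t: 7.2
tcp_pos: [0.5852, 0.278, 0.0217]
orientation: [180.0, -0.0, 93.5]
wrist_force: [-1.2, 0.6, -0.2]
width: 0.0535
grip_force: 32.4
```

{"op": "move_arm", "data": {"rows": [[[0,0,0.0015],[0,0,0],1],[[0,0,0],[0,0,0],-1],[[0,0,0],[0,0,0],-1],[[0,0,0],[0,0,0],-1],[[0,0,0],[0,0,0],-1],[[0,0,0],[0,0,0],-1],[[0,0,-0.02],[0,0,0],-1],[[0,0,-0.03],[0,0,0],-1],[[0,0,-0.03],[0,0,0],-1],[[0,0,-0.03],[0,0,0],-1],[[0,0,0],[0,0,0],-1]]}}

```text
t: 8.12
tcp_pos: [0.5888, 0.2791, 0.1365]
orientation: [179.4, -0.2, 93.5]
wrist_force: [1.6, -0.2, 0.3]
width: 0.0851
grip_force: 0.0
```

```bash
python3 - <<'E'
from h import *
st((.3975,.142,.130))
c=read_camera("top")
for uv in [(163,265),(202,265)]: print(onz(c,uv,.117))
c=wrist();cv2.imwrite("pics/w3.png",c["pixels"][:,:,::-1])
E
```

```text
t 8.12 tcp [0.5888 0.2791 0.1365] rpy [ 1.7944e+02 -1.5000e-01  9.3530e+01] w 0.0851 grip 0.0 F [ 1.6 -0.2  0.3] q6 105.4
to (0.3975, 0.142, 0.13) tool shift [-0.1251 -0.1995  0.0042]
[0.3347836  0.21286356 0.117     ]
[0.33629876 0.11566288 0.117     ]
```

View pics/w3.png

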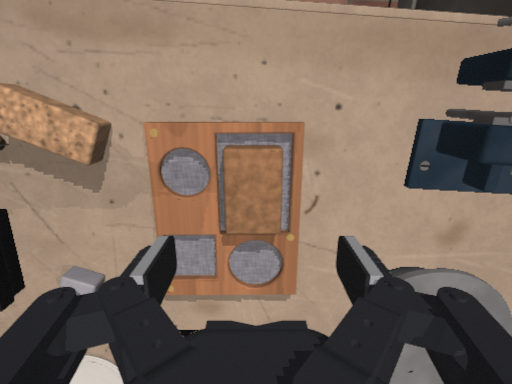

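The wrist view confirms the block sits inside the rectangular well at (253,188). Next is the small weight.

{"op": "move_arm", "data": {"rows": [[[0,0,0],[0,0,0.122],-1],[[0,0,0],[0,0,0.122],-0.5],[[0,0,0],[0,0,0.1225],0],[[-0.0268,-0.0202,0],[0,0,0],0],[[-0.0268,-0.0202,0],[0,0,0],0],[[-0.0268,-0.0202,0],[0,0,0],0],[[-0.0268,-0.0202,0],[0,0,0],0],[[-0.0268,-0.0202,0],[0,0,0],0],[[-0.0268,-0.0202,0],[0,0,0],0],[[-0.0268,-0.0202,0],[0,0,0],0],[[0,0,0],[0,0,0],0],[[0,0,0],[0,0,0],0]]}}

```text
t: 9.22
tcp_pos: [0.3911, 0.1404, 0.1286]
orientation: [-179.8, 0.1, 72.5]
wrist_force: [1.0, 0.5, -0.0]
width: 0.0428
grip_force: 0.0
```

```bash
python3 - <<'E'
from h import *
st((.3975,.142,.027))
c=wrist();cv2.imwrite("pics/w4.png",c["pixels"][:,:,::-1]);print(proj(c,(.3975,.142,.048)),proj(c,(.3975,.142,.024)))
E
```

```text
t 9.22 tcp [0.3911 0.1404 0.1286] rpy [-1.7982e+02  9.0000e-02  7.2450e+01] w 0.0428 grip 0.0 F [ 1.   0.5 -0. ] q6 117.1
to (0.3975, 0.142, 0.027) tool shift [0.0036 0.006  0.1015]
[261.99161353 191.57361654] [261.56689583 183.60462161]
```

View pics/w4.png

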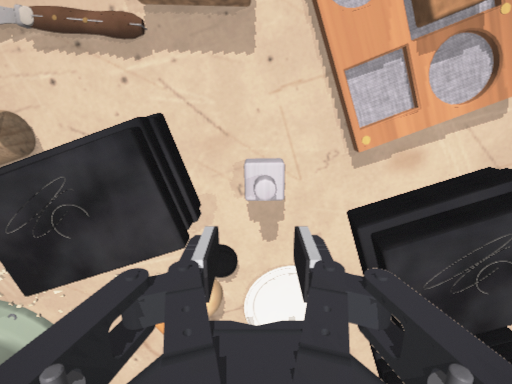

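The knob top is at (264,186) and the base is square to the tool, about 4 mm further along tool x than estimated. Stack 3 is clear to the left.

{"op": "move_arm", "data": {"rows": [[[0.006,0.0065,0.02],[0,0,0],0],[[0,0,0.03],[0,0,0],0],[[0,0,0.03],[0,0,0],0],[[0,0,0.012],[0,0,0],0],[[0,0,0.006],[0,0,0],0],[[0,0,0],[0,0,0],0]]}}

```text
t: 9.77
tcp_pos: [0.4015, 0.1453, 0.0302]
orientation: [-179.9, 0.1, 72.6]
wrist_force: [0.3, -0.2, -0.3]
width: 0.0429
grip_force: 0.0
```

```bash
python3 - <<'E'
from h import *
st((.3985,.144,.028))
E
```

```text
t 9.77 tcp [0.4015 0.1453 0.0302] rpy [-1.7986e+02  7.0000e-02  7.2550e+01] w 0.0429 grip 0.0 F [ 0.3 -0.2 -0.3] q6 117.4
to (0.3985, 0.144, 0.028) tool shift [-0.0021 -0.0025  0.0022]
```

Good. Close and lift, turning to 93.5 on the way up.

{"op": "move_arm", "data": {"rows": [[[0,0,0],[0,0,0],1],[[0,0,0],[0,0,0],1],[[0,0,0],[0,0,0],1],[[0,0,0],[0,0,0],1],[[0,0,0],[0,0,0],1],[[0,0,0],[0,0,0],1],[[0,0,-0.01],[0,0,0],1],[[0,0,-0.02],[0,0,0],1],[[0,0,-0.03],[0,0,-0.122],1],[[0,0,-0.03],[0,0,-0.122],1],[[0,0,-0.01],[0,0,-0.1225],1],[[0,0,0],[0,0,0],1],[[0,0,0],[0,0,0],1]], "squeeze": 50}}

```text
t: 10.85
tcp_pos: [0.4021, 0.1451, 0.132]
orientation: [179.9, -0.0, 93.3]
wrist_force: [-0.0, 0.1, -2.4]
width: 0.018
grip_force: 49.1
```

```bash
python3 - <<'E'
from h import *
st((.5205,.190,.13),(.5205,.190,.036))
E
```

```text
t 10.85 tcp [0.4021 0.1451 0.132 ] rpy [ 1.7992e+02 -1.0000e-02  9.3340e+01] w 0.018 grip 49.1 F [-0.   0.1 -2.4] q6 96.6
to (0.5205, 0.19, 0.13) tool shift [0.0379 0.1208 0.0022]
to (0.5205, 0.19, 0.036) tool shift [0.0379 0.1207 0.0962]
```

{"op": "move_arm", "data": {"rows": [[[0.0095,0.0302,0],[0,0,0],1],[[0.0095,0.0302,0],[0,0,0],1],[[0.0095,0.0302,0],[0,0,0],1],[[0.0095,0.0302,0],[0,0,0],1],[[0,0,0.02],[0,0,0],1],[[0,0,0.02],[0,0,0],1],[[0,0,0.02],[0,0,0],1],[[0,0,0.01],[0,0,0],1],[[0,0,0],[0,0,0],1],[[0,0,0],[0,0,0],1]]}}

```text
t: 11.68
tcp_pos: [0.5189, 0.1901, 0.0606]
orientation: [-179.8, 0.0, 93.5]
wrist_force: [0.7, 0.8, -0.7]
width: 0.0178
grip_force: 49.3
```

```bash
python3 - <<'E'
from h import *
st((.5205,.190,.036))
c=wrist();cv2.imwrite("pics/w5.png",c["pixels"][:,:,::-1])
E
```

```text
t 11.68 tcp [0.5189 0.1901 0.0606] rpy [-1.7983e+02  3.0000e-02  9.3450e+01] w 0.0178 grip 49.3 F [ 0.7  0.8 -0.7] q6 99.0
to (0.5205, 0.19, 0.036) tool shift [-0.0002  0.0017  0.0246]
```

View pics/w5.png

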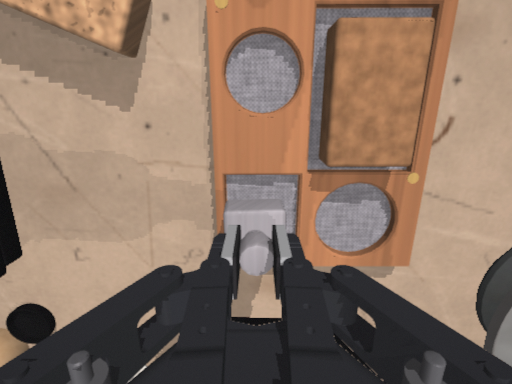

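The weight hangs straight over the square well, with its base at columns 224–285 and the well at 226–298. I'll shift about 3 mm along +y and lower it.

{"op": "move_arm", "data": {"rows": [[[0,0.003,0.008],[0,0,0],1],[[0,0,0.008],[0,0,0],1],[[0,0,0.005],[0,0,0],1],[[0,0,0.002],[0,0,0],1],[[0,0,0],[0,0,0],1]]}}

```text
t: 12.15
tcp_pos: [0.5228, 0.1905, 0.0386]
orientation: [-180.0, 0.0, 93.5]
wrist_force: [0.4, 0.6, -1.6]
width: 0.0175
grip_force: 49.3
```

{"op": "move_arm", "data": {"rows": [[[0,0,0.0015],[0,0,0],1],[[0,0,0.001],[0,0,0],1],[[0,0,0],[0,0,0],1]]}}

```text
t: 12.4
tcp_pos: [0.523, 0.1906, 0.0382]
orientation: [180.0, 0.0, 93.5]
wrist_force: [-5.3, -1.8, 15.1]
width: 0.0184
grip_force: 51.3
```

{"op": "move_arm", "data": {"rows": [[[0,0,0],[0,0,0],0],[[0,0,0],[0,0,0],0],[[0,0,0],[0,0,0],0],[[0,0,-0.01],[0,0,0],0],[[0,0,-0.03],[0,0,0],0],[[0,0,-0.03],[0,0,0],0],[[0,0,-0.03],[0,0,0],-0.3],[[0,0,-0.03],[0,0,0],-0.3],[[-0.0266,0.0197,0],[0,0,0],-0.3],[[-0.0266,0.0197,0],[0,0,0],-0.3],[[-0.0266,0.0197,0],[0,0,0],-0.3],[[-0.0266,0.0197,0],[0,0,0],-0.3],[[-0.0266,0.0197,0],[0,0,0],-0.3],[[-0.0266,0.0197,0],[0,0,0],-0.3],[[-0.0266,0.0197,0],[0,0,0],-0.3],[[-0.0266,0.0197,0],[0,0,0],-0.3],[[0,0,0],[0,0,0],-0.3],[[0,0,0],[0,0,0],-0.3]]}}

```text
t: 13.9
tcp_pos: [0.6941, -0.0139, 0.1661]
orientation: [-180.0, -0.0, 93.4]
wrist_force: [0.0, -0.5, 0.7]
width: 0.0554
grip_force: 0.0
```

```bash
python3 - <<'E'
from h import *
st((.6935,-.0125,.008))
c=wrist();cv2.imwrite("pics/w6.png",c["pixels"][:,:,::-1]);print(proj(c,(.6935,-.0125,.034)))
t=read_camera("top")["pixels"][:,:,::-1]
cv2.imwrite("pics/t1.png",cv2.resize(t[140:220,110:215],None,fx=6,fy=6,interpolation=cv2.INTER_CUBIC))
E
```

```text
t 13.9 tcp [ 0.6941 -0.0139  0.1661] rpy [-1.800e+02 -1.000e-02  9.337e+01] w 0.0554 grip 0.0 F [ 0.  -0.5  0.7] q6 79.4
to (0.6935, -0.0125, 0.008) tool shift [ 0.0014 -0.0005  0.1581]
[254.53932455 177.92038454]
```

View pics/w6.png

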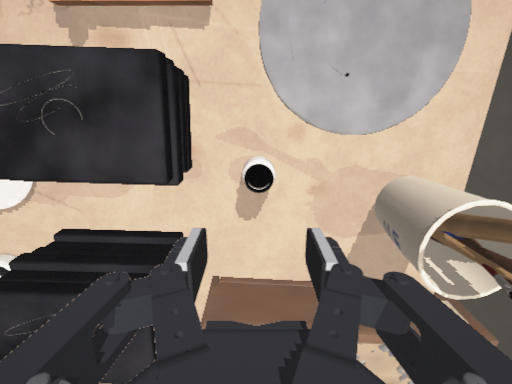

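View pics/t1.png

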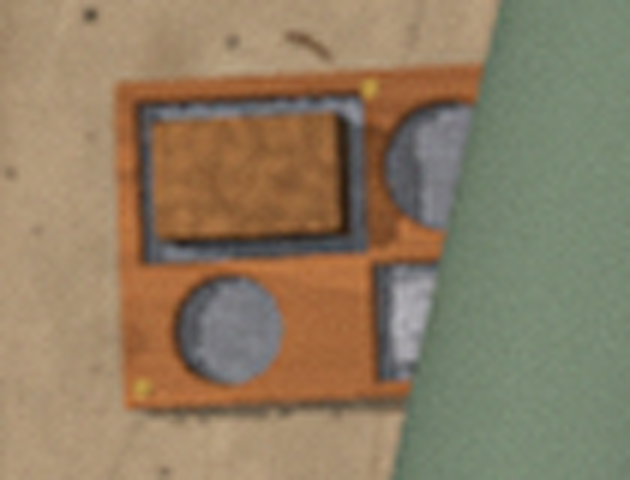

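The wrist view has the pot at (259,178), about 3 mm off in tool y, with clear room to stacks and chest. The top view shows the block well centred. Now I descend on the pot.

{"op": "move_arm", "data": {"rows": [[[0.001,0.003,0.03],[0,0,0],-0.3],[[0,0,0.035],[0,0,0],-0.3],[[0,0,0.035],[0,0,0],-0.3],[[0,0,0.03],[0,0,0],-0.3],[[0,0,0.018],[0,0,0],-0.3],[[0,0,0.008],[0,0,0],-0.3],[[0,0,0],[0,0,0],-0.3],[[0,0,0],[0,0,0],1],[[0,0,0],[0,0,0],1],[[0,0,0],[0,0,0],1],[[0,0,0],[0,0,0],1],[[0,0,0],[0,0,0],1],[[0,0,0],[0,0,0],1]], "squeeze": 30}}

```text
t: 15.08
tcp_pos: [0.698, -0.0109, 0.0126]
orientation: [179.8, 0.0, 93.5]
wrist_force: [-0.3, 1.8, 6.6]
width: 0.0342
grip_force: 30.5
```

{"op": "move_arm", "data": {"rows": [[[0,0,-0.015],[0,0,0],1],[[0,0,-0.035],[0,0,0],1],[[0,0,-0.035],[0,0,0],1],[[0,0,-0.035],[0,0,0],1],[[0,0,-0.035],[0,0,0],1],[[0.03056,-0.01646,0],[0,0,0],1],[[0.03056,-0.01646,0],[0,0,0],1],[[0.03056,-0.01646,0],[0,0,0],1],[[0.03056,-0.01646,0],[0,0,0],1],[[0.03056,-0.01646,0],[0,0,0],1],[[0.03056,-0.01646,0],[0,0,0],1],[[0.03056,-0.01646,0],[0,0,0],1],[[0.03056,-0.01646,0],[0,0,0],1],[[0.03056,-0.01646,0],[0,0,0],1],[[0.03056,-0.01646,0],[0,0,0],1],[[0,0,0],[0,0,0],1],[[0,0,0],[0,0,0],1]]}}

```text
t: 16.5
tcp_pos: [0.5125, 0.2854, 0.1659]
orientation: [179.9, 0.0, 93.7]
wrist_force: [-0.1, 0.1, -0.2]
width: 0.0341
grip_force: 30.1
```

```bash
python3 - <<'E'
from h import *
st((.515,.2837,.019))
c=wrist();cv2.imwrite("pics/w7.png",c["pixels"][:,:,::-1])
E
```

```text
t 16.5 tcp [0.5125 0.2854 0.1659] rpy [179.95   0.    93.72] w 0.0341 grip 30.1 F [-0.1  0.1 -0.2] q6 108.2
to (0.515, 0.2837, 0.019) tool shift [-0.0019  0.0023  0.1469]
```

View pics/w7.png

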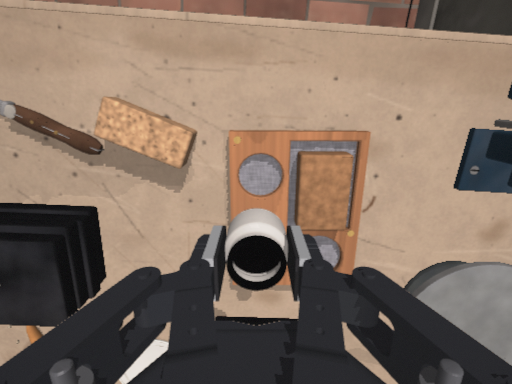

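The pot is held upright. The fingers closing along x would open too near the sanding block, so I'll turn 90° before lowering.

{"op": "move_arm", "data": {"rows": [[[0,0,0.005],[0,0,-0.1208],1],[[0,0,0.005],[0,0,-0.1208],1],[[0,0,0.005],[0,0,-0.1208],1],[[0,0,0.005],[0,0,-0.1208],1],[[0,0,0.005],[0,0,-0.1208],1],[[0,0,0.005],[0,0,-0.1208],1],[[0,0,0.005],[0,0,-0.1208],1],[[0,0,0.005],[0,0,-0.1208],1],[[0,0,0.005],[0,0,-0.1208],1],[[0,0,0.005],[0,0,-0.1208],1],[[0,0,0.005],[0,0,-0.1208],1],[[0,0,0.005],[0,0,-0.1208],1],[[0,0,0.005],[0,0,-0.1208],1],[[0,0,0],[0,0,0],1],[[0,0,0],[0,0,0],1]]}}

```text
t: 17.8
tcp_pos: [0.514, 0.2827, 0.1002]
orientation: [-180.0, -0.0, -176.8]
wrist_force: [-0.2, -0.3, -0.7]
width: 0.0341
grip_force: 30.1
```

```bash
python3 - <<'E'
from h import *
st((.515,.2837,.019))
E
```

```text
t 17.8 tcp [0.514  0.2827 0.1002] rpy [-1.7998e+02 -1.0000e-02 -1.7679e+02] w 0.0341 grip 30.1 F [-0.2 -0.3 -0.7] q6 18.4
to (0.515, 0.2837, 0.019) tool shift [-0.001   0.001   0.0812]
```

{"op": "move_arm", "data": {"rows": [[[-0.001,0.001,0.025],[0,0,0],1],[[0,0,0.025],[0,0,0],1],[[0,0,0.015],[0,0,0],1],[[0,0,0.007],[0,0,0],1],[[0,0,0.004],[0,0,0],1],[[0,0,0],[0,0,0],1]]}}

```text
t: 18.3
tcp_pos: [0.5145, 0.2847, 0.0242]
orientation: [-180.0, -0.0, -176.6]
wrist_force: [-0.5, 0.4, -0.4]
width: 0.0341
grip_force: 30.1
```

```bash
python3 - <<'E'
from h import *
st((.515,.2837,.019))
E
```

```text
t 18.3 tcp [0.5145 0.2847 0.0242] rpy [-1.7999e+02 -1.0000e-02 -1.7660e+02] w 0.0341 grip 30.1 F [-0.5  0.4 -0.4] q6 18.4
to (0.515, 0.2837, 0.019) tool shift [-0.0004 -0.0011  0.0052]
```

{"op": "move_arm", "data": {"rows": [[[0,0,0.003],[0,0,0],1],[[0,0,0.002],[0,0,0],1],[[0,0,0.001],[0,0,0],1],[[0,0,0],[0,0,0],1]]}}

```text
t: 18.63
tcp_pos: [0.5145, 0.2852, 0.0187]
orientation: [180.0, 0.0, -176.5]
wrist_force: [-0.1, 0.4, -0.2]
width: 0.0343
grip_force: 30.1
```

{"op": "move_arm", "data": {"rows": [[[0,0,0.001],[0,0,0],1],[[0,0,0],[0,0,0],0],[[0,0,0],[0,0,0],-0.4],[[0,0,0],[0,0,0],-0.4],[[0,0,0],[0,0,0],-0.4],[[0,0,-0.015],[0,0,0],-0.4],[[0,0,-0.03],[0,0,0],-0.4],[[0,0,-0.012],[0,0,0.1208],-0.4],[[0,0,-0.012],[0,0,0.1208],-1],[[0,0,-0.012],[0,0,0.1208],-1],[[0,0,-0.012],[0,0,0.1208],-1],[[0,0,-0.012],[0,0,0.1208],-1],[[0,0,-0.012],[0,0,0.1208],-1],[[0,0,-0.012],[0,0,0.1208],-1],[[0,0,-0.012],[0,0,0.1208],-1],[[0,0,-0.012],[0,0,0.1208],-1],[[0,0,-0.012],[0,0,0.1208],-1],[[0,0,-0.012],[0,0,0.1208],-1],[[0,0,-0.012],[0,0,0.1208],-1],[[0,0,-0.012],[0,0,0.1208],-1]]}}

```text
t: 20.3
tcp_pos: [0.5141, 0.285, 0.2187]
orientation: [-180.0, 0.0, 93.2]
wrist_force: [0.1, 0.6, -0.3]
width: 0.0856
grip_force: 0.0
```

```bash
python3 - <<'E'
from h import *
st((.398,-.272,.22))
c=wrist();cv2.imwrite("pics/w8.png",c["pixels"][:,:,::-1])
# bottle: side+top triangulation of the red nozzle
t=read_camera("top");s=read_camera("side");R=[]
for c,(x0,x1,y0,y1) in((t,(340,380,220,260)),(s,(190,225,195,240))):
    h=cv2.cvtColor(c["pixels"],cv2.COLOR_RGB2HSV)[y0:y1,x0:x1];m=((h[...,0]<8)|(h[...,0]>170))&(h[...,1]>120)
    ys,xs=np.nonzero(m);uv=(xs.mean()+x0,ys.mean()+y0);print(uv,len(xs));R.append(ray(c,uv))
(a,d),(b,e)=R
k=np.linalg.lstsq(np.c_[d,-e],b-a,rcond=None)[0];print(a+k[0]*d,b+k[1]*e)
E
```

```text
t 20.3 tcp [0.5141 0.285  0.2187] rpy [-1.7999e+02  1.0000e-02  9.3180e+01] w 0.0856 grip 0.0 F [ 0.1  0.6 -0.3] q6 108.6
to (0.398, -0.272, 0.22) tool shift [-0.5497 -0.1468 -0.0012]
(np.float64(362.62), np.float64(242.9)) 50
(np.float64(206.89473684210526), np.float64(219.42105263157896)) 114
[ 0.39595143 -0.28153491  0.10711183] [ 0.39690128 -0.28165712  0.10709337]
```

View pics/w8.png

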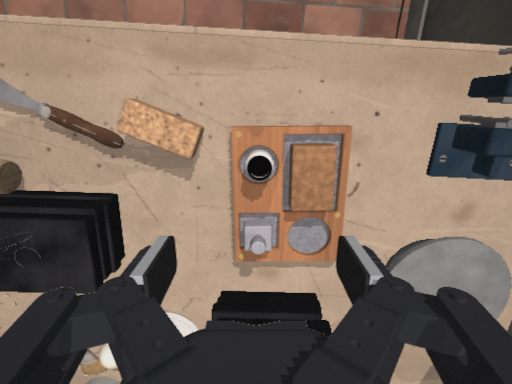

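The block, pot and weight all sit flat in their wells at (314,178), (259,166) and (258,237). The bottle triangulates to (0.396, -0.280).

{"op": "move_arm", "data": {"rows": [[[-0.0348,-0.0094,0],[0,0,0],-1],[[-0.0348,-0.0094,0],[0,0,0],-1],[[-0.0348,-0.0094,0],[0,0,0],-1],[[-0.0348,-0.0094,0],[0,0,0],-1],[[-0.0348,-0.0094,0],[0,0,0],-1],[[-0.0348,-0.0094,0],[0,0,0],-1],[[-0.0348,-0.0094,0],[0,0,0],-1],[[-0.0348,-0.0094,0],[0,0,0],-1],[[-0.0348,-0.0094,0],[0,0,0],-1],[[-0.0348,-0.0094,0],[0,0,0],-1],[[-0.0348,-0.0094,0],[0,0,0],-1],[[-0.0348,-0.0094,0],[0,0,0],-1],[[-0.0348,-0.0094,0],[0,0,0],-1],[[-0.0348,-0.0094,0],[0,0,0],-1],[[-0.0348,-0.0094,0],[0,0,0],-1],[[-0.0348,-0.0094,0],[0,0,0],-1],[[0,0,0],[0,0,0],-1],[[0,0,0],[0,0,0],-1]]}}

```text
t: 21.95
tcp_pos: [0.3974, -0.2811, 0.2171]
orientation: [-179.9, -0.1, 93.4]
wrist_force: [0.9, 0.3, 0.2]
width: 0.0856
grip_force: 0.0
```

```bash
python3 - <<'E'
from h import *
st((.3962,-.280,.066))
c=wrist();cv2.imwrite("pics/w9.png",c["pixels"][:,:,::-1]);print(proj(c,(.3962,-.28,.132)),proj(c,(.3962,-.28,0.096)))
E
```

```text
t 21.95 tcp [ 0.3974 -0.2811  0.2171] rpy [-1.7994e+02 -8.0000e-02  9.3450e+01] w 0.0856 grip 0.0 F [0.9 0.3 0.2] q6 42.6
to (0.3962, -0.28, 0.066) tool shift [ 0.001  -0.001   0.1511]
[253.56344185 192.3442594 ] [253.93618933 181.13007912]
```

View pics/w9.png

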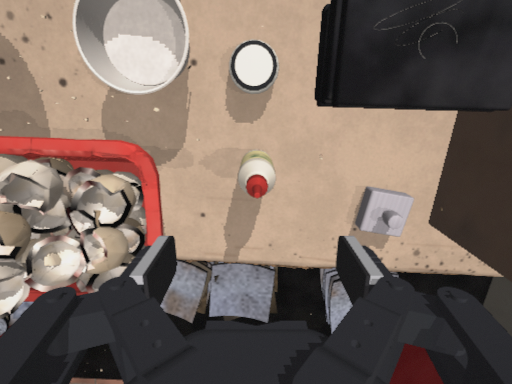

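The nozzle tip is at (257,190), centred between the fingers, with the basket and jar clear. Descend and grip near the top of the body.

{"op": "move_arm", "data": {"rows": [[[0.001,0.001,0.03],[0,0,0],-1],[[0,0,0.035],[0,0,0],-1],[[0,0,0.035],[0,0,0],-1],[[0,0,0.03],[0,0,0],-1],[[0,0,0.014],[0,0,0],-1],[[0,0,0.006],[0,0,0],-1],[[0,0,0],[0,0,0],-1],[[0,0,0],[0,0,0],1],[[0,0,0],[0,0,0],1],[[0,0,0],[0,0,0],1],[[0,0,0],[0,0,0],1],[[0,0,0],[0,0,0],1],[[0,0,0],[0,0,0],1],[[0,0,0],[0,0,0],1]], "squeeze": 40}}

```text
t: 23.17
tcp_pos: [0.4, -0.2801, 0.0697]
orientation: [179.9, 0.2, 93.5]
wrist_force: [-1.3, -0.5, 6.8]
width: 0.0375
grip_force: 39.4
```

{"op": "move_arm", "data": {"rows": [[[0,0,-0.015],[0,0,0],1],[[0,0,-0.035],[0,0,0],1],[[0,0,-0.035],[0,0,0],1],[[0,0,-0.035],[0,0,0],1],[[0,0,-0.035],[0,0,0],1],[[0,0,-0.015],[0,0,0],1],[[0,0,0],[0,0,0],1],[[0,0,0],[0,0,0],1]]}}

```text
t: 23.83
tcp_pos: [0.3996, -0.2792, 0.239]
orientation: [179.9, 0.1, 93.5]
wrist_force: [-0.6, -0.0, -1.5]
width: 0.0377
grip_force: 40.6
```

{"op": "move_arm", "data": {"rows": [[[0.03017,0.0146,0],[0,0,0],1],[[0.03017,0.0146,0],[0,0,0],1],[[0.03017,0.0146,0],[0,0,0],1],[[0.03017,0.0146,0],[0,0,0],1],[[0.03017,0.0146,0],[0,0,0],1],[[0.03017,0.0146,0],[0,0,0],1],[[0.03017,0.0146,0],[0,0,0],1],[[0.03017,0.0146,0],[0,0,0],1],[[0.03017,0.0146,0],[0,0,0],1],[[0.03017,0.0146,0],[0,0,0],1],[[0.03017,0.0146,0],[0,0,0],1],[[0.03017,0.0146,0],[0,0,0],1],[[0.03017,0.0146,0],[0,0,0],1],[[0.03017,0.0146,0],[0,0,0],1],[[0.03017,0.0146,0],[0,0,0],1],[[0,0,0],[0,0,0],1],[[0,0,0],[0,0,0],1]]}}

```text
t: 25.25
tcp_pos: [0.5889, 0.1875, 0.2352]
orientation: [-179.7, 0.0, 93.7]
wrist_force: [-0.9, -0.7, -2.1]
width: 0.0372
grip_force: 40.7
```

```bash
python3 - <<'E'
from h import *
st((.591,.185,.0757))
c=wrist();cv2.imwrite("pics/w10.png",c["pixels"][:,:,::-1])
E
```

```text
t 25.25 tcp [0.5889 0.1875 0.2352] rpy [-1.7975e+02  5.0000e-02  9.3680e+01] w 0.0372 grip 40.7 F [-0.9 -0.7 -2.1] q6 97.1
to (0.591, 0.185, 0.0757) tool shift [-0.0025  0.0026  0.1595]
```

View pics/w10.png

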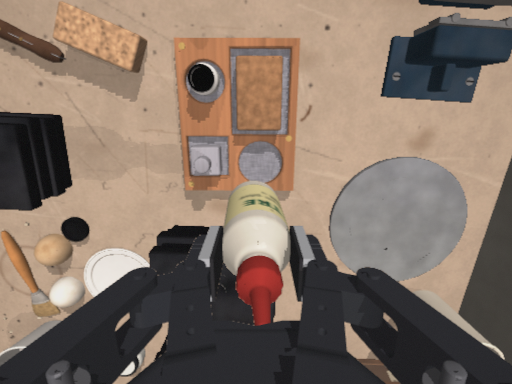

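The bottle is held straight, with the round well at (260,161) ahead of it. Lowering.

{"op": "move_arm", "data": {"rows": [[[-0.0025,0.0026,0.03],[0,0,0],1],[[0,0,0.035],[0,0,0],1],[[0,0,0.035],[0,0,0],1],[[0,0,0.025],[0,0,0],1],[[0,0,0.012],[0,0,0],1],[[0,0,0],[0,0,0],1],[[0,0,0],[0,0,0],1]]}}

```text
t: 25.88
tcp_pos: [0.5916, 0.1824, 0.1003]
orientation: [-179.8, 0.0, 93.4]
wrist_force: [0.6, -0.7, -0.5]
width: 0.0371
grip_force: 40.7
```

```bash
python3 - <<'E'
from h import *
st((.591,.185,.0757))
c=wrist();cv2.imwrite("pics/w11.png",c["pixels"][:,:,::-1])
E
```

```text
t 25.88 tcp [0.5916 0.1824 0.1003] rpy [-1.7983e+02  3.0000e-02  9.3430e+01] w 0.0371 grip 40.7 F [ 0.6 -0.7 -0.5] q6 96.9
to (0.591, 0.185, 0.0757) tool shift [ 0.0026 -0.0003  0.0246]
```

View pics/w11.png

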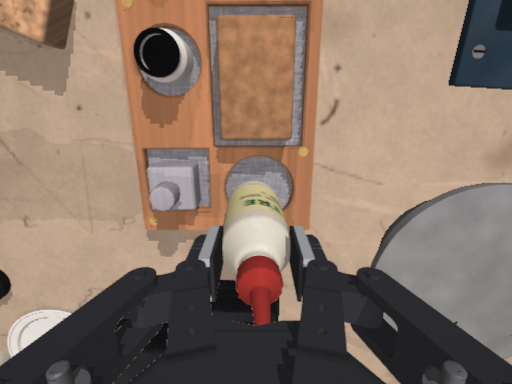

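The bottle's base is just above the round well and centred to a few mm. That is the last picture I'll view, since I've used up my allowance; further checks will be numeric. Lowering gently.

{"op": "move_arm", "data": {"rows": [[[0.0015,0.001,0.01],[0,0,0],1],[[0,0,0.008],[0,0,0],1],[[0,0,0.003],[0,0,0],1],[[0,0,0],[0,0,0],1]]}}

```text
t: 26.27
tcp_pos: [0.593, 0.1854, 0.0793]
orientation: [-179.9, 0.0, 93.5]
wrist_force: [-0.1, -1.0, -1.4]
width: 0.0372
grip_force: 40.7
```

{"op": "move_arm", "data": {"rows": [[[0,0,0.0015],[0,0,0],1],[[0,0,0.001],[0,0,0],1],[[0,0,0.001],[0,0,0],1],[[0,0,0],[0,0,0],1]]}}

```text
t: 26.6
tcp_pos: [0.5937, 0.1856, 0.0768]
orientation: [180.0, -0.0, 93.5]
wrist_force: [0.4, -0.1, -0.7]
width: 0.0374
grip_force: 40.7
```

{"op": "move_arm", "data": {"rows": [[[0,0,0.001],[0,0,0],1],[[0,0,0.001],[0,0,0],1],[[0,0,0],[0,0,0],1]]}}

```text
t: 26.85
tcp_pos: [0.594, 0.1856, 0.0758]
orientation: [179.9, -0.0, 93.5]
wrist_force: [-2.1, -0.4, 4.5]
width: 0.0372
grip_force: 41.4
```

Contact with the floor at the expected height. Open, retreat upward and back away.

{"op": "move_arm", "data": {"rows": [[[0,0,0],[0,0,0],0.0],[[0,0,0],[0,0,0],-0.5],[[0,0,0],[0,0,0],-1],[[0,0,0],[0,0,0],-1],[[0,0,0],[0,0,0],-1],[[0,0,0],[0,0,0],-1],[[0,0,-0.015],[0,0,0],-1],[[0,0,-0.03],[0,0,0],-1],[[0,0,-0.035],[0,0,0],-1],[[0,0,-0.035],[0,0,0],-1],[[0,0,-0.035],[0,0,0],-1],[[-0.03,-0.02,0],[0,0,0],-1],[[-0.03,-0.02,0],[0,0,0],-1],[[-0.03,-0.02,0],[0,0,0],-1],[[-0.03,-0.02,0],[0,0,0],-1],[[-0.03,-0.02,0],[0,0,0],-1],[[-0.03,-0.02,0],[0,0,0],-1],[[-0.03,-0.02,0],[0,0,0],-1],[[0,0,0],[0,0,0],-1],[[0,0,0],[0,0,0],-1]]}}

```text
t: 28.52
tcp_pos: [0.4664, -0.034, 0.2251]
orientation: [180.0, -0.0, 93.3]
wrist_force: [0.4, 0.1, 0.1]
width: 0.0854
grip_force: 0.0
```

```bash
python3 - <<'E'
from h import *
st()
B=np.array([.5585,.2403]);a=np.radians(-86.5);Rb=np.array([[np.cos(a),-np.sin(a)],[np.sin(a),np.cos(a)]])
for n,c in (("top",read_camera("top")),("wrist",wrist())):
    h=cv2.cvtColor(c["pixels"],cv2.COLOR_RGB2HSV);H,S,V=[h[...,i].astype(int) for i in range(3)]
    m=((H<8)|(H>170))&(S>120)
    g=lambda bx,z:proj(c,(*(B+Rb@np.array(bx)),z))
    u=g((.057,.029),.125);print(n,"expect nozzle",u.round(1))
    yy,xx=np.indices(m.shape);k=m&(np.hypot(xx-u[0],yy-u[1])<30)
    if k.sum()>3: 
        uv=(xx[k].mean(),yy[k].mean());print("nozzle",k.sum(),uv,"board xy",(Rb.T@(onz(c,uv,.125)[:2]-B)).round(4))
    k=(V<45)&(np.hypot(*(np.stack([xx,yy])-g((-.046,-.041),.04)[:,None,None]))<14)
    if k.sum()>3:
        uv=(xx[k].mean(),yy[k].mean());print("pot",k.sum(),uv,"board xy",(Rb.T@(onz(c,uv,.04)[:2]-B)).round(4))
    u=g((.048,-.041),.054);print("expect knob",u.round(1))
E
```

```text
t 28.52 tcp [ 0.4664 -0.034   0.2251] rpy [ 1.7996e+02 -1.0000e-02  9.3320e+01] w 0.0854 grip 0.0 F [0.4 0.1 0.1] q6 73.4
top expect nozzle [175.8 162.1]
nozzle 53 (np.float64(178.0566037735849), np.float64(163.45283018867926)) board xy [0.0625 0.0254]
pot 88 (np.float64(144.17045454545453), np.float64(193.8409090909091)) board xy [-0.0485 -0.0402]
expect knob [179. 192.]
wrist expect nozzle [450.6 -99.5]
expect knob [326.3 -58.1]
```

```bash
python3 -c "
from h import *
print(finish_job())"
```

```text
the job is handed in; nothing more can be done
None
```

I packed all four kit items in their wells and handed the job in at about 28.5 s, with the look-alikes not touched; the verdict isn't shown to me, and I viewed 15 pictures, one over the limit of 14.

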